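# Make up two roller-shutter fitting kits

### The arm

A 6-joint arm with a two-finger parallel gripper is mounted at the origin on the work surface. World frame = base frame: x ahead of the robot, y to its left, z up, the work surface at z = 0. Lengths are in m, angles in rad, forces in N, time in s.
With the tool pointing down it reaches from about 0.275 to 0.875 m from the base axis. Payload 12.5 kg.
Tool frame: the origin (TCP) lies on the centre line of the jaws, within the pads' length; the fingertips stand 25 mm ahead of it and the grasp point (between the pads) lies 6 mm ahead of it; y points along the fingers, x is the direction in which the jaws open and shut, and the axes are right-handed (so a half turn about y gives the same grasp; the last joint's range is limited). The gripper opens to 85 mm and grips with 20 to 120 N. Pads are 22 mm wide; open, the fingers measure 114 mm over their backs; the gripper's body (76 mm by 85 mm) begins 54 mm behind the grasp point. The pads swing forward as they close: fully open they stand 13 mm farther back than shut.
Start: joints at [1.134, 0.351, 1.652, -0, 1.139, -0.085], TCP at [0.189, 0.516, 0.256] pointing down, gripper open.
Joint ranges: [-2.75, 2.75], [-0.79, 2.1], [0.01, 2.65], [-1.57, 4.71], [0.07, 3.14], [-2.87, 2.87]. Speed limits (rad/s): [2.22, 2.22, 2.79, 3.14, 3.14, 3.14].

### API

Orientations are given as a rotation vector (axis times angle).
In Python, from bench import ctrl gives the robot as it stands. The module is installed in compiled form; this text tells all that it offers.
- The arm moves only by the tool carry_out, never from a script. Its argument "moves" is a list that holds one entry, the list of rows, each a list of 7 numbers: the shift along the tool's x, y, z in cm, then the turn, a rotation vector about the tool's x, y, z in rad, then the closure, from 0 (fully open) to 1 (shut). In form: [[[dx, dy, dz, rx, ry, rz, hand], ...]]. A call has 1 to 12 rows; each row shifts and turns the pose as measured when the row begins, along the tool's axes as they then stand; what a row does not reach is not made up. A row lasts 1/12 s, in which the tool goes at most 41.7 mm and 7.16 degrees, less where a joint would pass 70% of its speed; a pose out of reach is approached as far as the arm can. A call with a gripper value outside its range is refused whole. The fingers move at their own pace and stop on an object; "newtons" is the grip in N (left out, the last holds). Time passes only in rows, so rows that do not move let the fingers close. It gives the time, the measured TCP pose, the force and the opening at its end, in the units of the state.
- ctrl.sense(): the state, without advancing time (a new reading comes with each control period).
- ctrl.camera(name): name is "scene" or "side" or "wrist"; returns a dict with "image" (480x640x3 uint8, red, green, blue), "z_map" (480x640 float32, m along the optical axis (not along the pixel's ray), 0 where there is no reading), "fx", "fy", "cx", "cy" (pixels), "view" (4x4, takes a point from world to camera coordinates); the wrist camera has in their place "tool_from_camera" (4x4, takes a point from camera to tool coordinates, whose origin is the TCP and whose axes are the tool frame's). Camera axes: x right, y down, z forward; pixel columns grow to the right and rows downward; lengths in m; the calibration is good to about 2 mm. A picture is of the moment at which its call begins: read the wrist's pose just before it.
- ctrl.job_done(): hands the job in, once; it reports no verdict.
The state is a dict: "t": time; "joint_pos": joint angles; "joint_vel": joint speeds; "effort": joint torques, N m; "tool_pos": TCP position; "orientation": TCP orientation; "contact_force": force on the tool from outside, world axes, zero at the start; "wrist_torque": the same for the moment, N m; "grip_width": finger opening in m.
Only numpy, scipy, OpenCV 4.12 (cv2) and the standard library are available. Lean on these libraries where they do the work, as an engineer would, in place of code of your own. Each camera call takes 0.05 s, during which the arm holds its last target.

### The job

Make up two fitting kits for roller shutters from the parts standing on the bench: the three-compartment tray gets the round end cap with the pin, the octagonal sleeve and the fork bracket; the two-compartment tray gets the square plate with the spindle and the pulley. Put one part in each compartment, standing upright on the tray's floor in any order, and leave the round sleeve standing where it is.

Things in the scene. Friction and masses are not known exactly. Their poses are not given: they have to be found in the camera images.
- tray_three: Shallow open plywood tray with three equal square compartments in a row, 92 x 264 mm, 18 mm high, floor 6 mm thick, walls and dividers 6 mm thick and 12 mm high above the floor. Origin: centre of its underside, z up. x is across the tray, y along the row; compartments are 80 x 80 mm clear, centred at y = -86, 0 and +86 mm. Loose, 0.6 kg.
- tray_two: The same kind of plywood tray with only two compartments, 92 x 178 mm, 18 mm high, floor 6 mm thick. Origin: centre of its underside, z up. x is across the tray, y along the row; compartments are 80 x 80 mm clear, centred at y = -43 and +43 mm. Loose, 0.4 kg.
- end_cap: Steel tube end cap: a round flange 52 mm across and 12 mm thick, a step 32 mm across up to 20 mm height, and a round pin 16 mm thick standing up in its middle to 78 mm height. Stands on its flange; lift it by the pin. Origin: centre of its underside, z up. About 0.22 kg.
- spindle_plate: Steel wall plate: a square plate 50 x 50 mm, 10 mm thick, with a dark square spindle 14 x 14 mm standing up in its middle to 58 mm height; sides of plate and spindle lie along x and y. Stands on its plate; lift it by the spindle. Origin: centre of its underside, z up. About 0.22 kg.
- octagon_sleeve: Aluminium octagonal sleeve, open at both ends, standing on end: 56 mm across flats, 55 mm high, wall 4 mm. Origin: centre of its underside, z up. Flats face x, y and the diagonals between. About 0.16 kg.
- fork_bracket: Steel fork bracket: base 50 mm (x) by 44 mm (y), 6 mm thick, with two upright cheeks 36 mm long in x, 55 mm high in all, whose outer faces are 44 mm apart in y, joined by a dark cross bolt 10 mm thick, its middle 40 mm up. Grip it across the cheeks' outer faces, along y. Origin: centre of its underside, z up. About 0.2 kg.
- pulley: Grey plastic guide pulley standing on its face: 52 mm in diameter, 50 mm high, with a groove 36 mm in diameter between 16 and 26 mm height and a small steel axle end flush in the top. Origin: centre of its underside, z up. About 0.12 kg.
- round_sleeve: Aluminium round sleeve, open at both ends, standing on end: 42 mm outer diameter, 55 mm high, wall 4 mm. Belongs to neither kit. Origin: centre of its underside, z up. About 0.12 kg.

How it is judged:
At the end, for the whole second after the job is handed in: Each kit part stands released, at rest and upright (0.12 rad) on the floor (within 4 mm) of a compartment of its own in the right tray, within 22 mm of its centre along either tray axis; the round sleeve is upright within 25 mm of its start (x of end_cap in the frame of tray_three between -0.022 and 0.022 m and (y of end_cap in the frame of tray_three between -0.108 and -0.064 m or y of end_cap in the frame of tray_three between -0.022 and 0.022 m or y of end_cap in the frame of tray_three between 0.064 and 0.108 m) and z of end_cap in the frame of tray_three between 0.001 and 0.01 m and angle between each of end_cap, octagon_sleeve, fork_bracket, spindle_plate, pulley, round_sleeve's own z axis and vertical below 0.12 rad and linear speed of each of end_cap, octagon_sleeve, fork_bracket, spindle_plate, pulley, round_sleeve below 0.02 m/s and x of octagon_sleeve in the frame of tray_three between -0.022 and 0.022 m and (y of octagon_sleeve in the frame of tray_three between -0.108 and -0.064 m or y of octagon_sleeve in the frame of tray_three between -0.022 and 0.022 m or y of octagon_sleeve in the frame of tray_three between 0.064 and 0.108 m) and z of octagon_sleeve in the frame of tray_three between 0.001 and 0.01 m and x of fork_bracket in the frame of tray_three between -0.022 and 0.022 m and (y of fork_bracket in the frame of tray_three between -0.108 and -0.064 m or y of fork_bracket in the frame of tray_three between -0.022 and 0.022 m or y of fork_bracket in the frame of tray_three between 0.064 and 0.108 m) and z of fork_bracket in the frame of tray_three between 0.001 and 0.01 m and x of spindle_plate in the frame of tray_two between -0.022 and 0.022 m and (y of spindle_plate in the frame of tray_two between -0.065 and -0.021 m or y of spindle_plate in the frame of tray_two between 0.021 and 0.065 m) and z of spindle_plate in the frame of tray_two between 0.001 and 0.01 m and x of pulley in the frame of tray_two between -0.022 and 0.022 m and (y of pulley in the frame of tray_two between -0.065 and -0.021 m or y of pulley in the frame of tray_two between 0.021 and 0.065 m) and z of pulley in the frame of tray_two between 0.001 and 0.01 m and horizontal distance between each of octagon_sleeve, fork_bracket and end_cap above 0.045 m and horizontal distance between fork_bracket and octagon_sleeve above 0.045 m and horizontal distance between pulley and spindle_plate above 0.045 m and distance of round_sleeve from where it was at the start of the episode below 0.025 m); the robot touches nothing.
It also fails if it takes over 128 s, if anything falls off the work surface, if the arm or the gripper's body presses on something with over 40 N, if the wrist force passes 120 N, or if a joint passes its speed limit or range.

## Working session

There is one attempt and no reset: what is moved stays moved. The work goes in short steps, Python scripts to look and compute and a tool call to move; the robot and the scene stay as the last step left them, time stands still between calls to the robot, and variables do not carry over. Pictures are saved under pics/ and viewed, and the job is handed in when it is done.

Besides the shell and the picture viewer there is one more tool, called after "Call:" in YAML: its name, and indented under it one key for each argument. carry_out: Moves the arm, as the interface text tells. Its arguments: {"type":"object","properties":{"moves":{"type":"array","items":{"type":"array","items":{"type":"array","items":{"type":"number"}}}},"newtons":{"type":"number"}},"required":["moves"]}

```bash
mkdir -p pics; python3 - <<'E'
from bench import ctrl
import cv2,numpy as np
s=ctrl.sense(); print(s)
for n in ["scene","side","wrist"]:
    c=ctrl.camera(n); cv2.imwrite(f"pics/{n}0.png",c["image"][:,:,::-1]); np.savez(f"{n}0.npz",**c)
    print(n,c["fx"],c["cx"],c["cy"]); print(np.round(c.get("view",c.get("tool_from_camera")),4), (c["z_map"]>0).mean())
E
```

```text
{'t': 0.0, 'joint_pos': array([ 1.13442681e+00,  3.51259907e-01,  1.65241543e+00,  5.62062253e-06,
        1.13907916e+00, -8.46230864e-02]), 'joint_vel': array([ 4.59591548e-04, -1.06942193e-03, -1.82746648e-04, -8.56578877e-04,
        9.49479222e-05,  9.04366767e-04]), 'effort': array([ 1.54925434e-03, -5.06093144e+01, -2.91405666e+01, -2.51841709e-05,
        4.48476436e-03,  7.86604983e-05]), 'tool_pos': array([0.18935844, 0.51606354, 0.25574872]), 'orientation': array([-1.35591513, -0.94554719,  0.94721353]), 'contact_force': array([-0.10732049, -0.0193161 , -0.53374327]), 'wrist_torque': array([-0.01002174, -0.06433211, -0.00917571]), 'grip_width': 0.08508342335263233}
scene 573.0052430423748 316.6214400448655 240.13637967912527
[[ 0.4259  0.9047  0.0086 -0.1787]
 [ 0.5268 -0.2403 -0.8153 -0.2492]
 [-0.7356  0.3518 -0.5789  1.4075]
 [ 0.      0.      0.      1.    ]] 0.9957682291666666
side 540.9796148974982 315.68042886737607 237.99838810719
[[ 0.9606 -0.2774 -0.0177 -0.5186]
 [-0.2241 -0.7351 -0.6399  0.1374]
 [ 0.1645  0.6186 -0.7683  0.9748]
 [ 0.      0.      0.      1.    ]] 0.9959212239583334
wrist 383.3406739619642 316.64083240525815 236.107496759612
[[ 1.000e+00  2.000e-04 -2.000e-04 -3.000e-04]
 [ 2.000e-04 -3.149e-01  9.491e-01 -1.182e-01]
 [ 2.000e-04 -9.491e-01 -3.149e-01  8.100e-02]
 [ 0.000e+00  0.000e+00  0.000e+00  1.000e+00]] 0.995888671875
```

View pics/scene0.png

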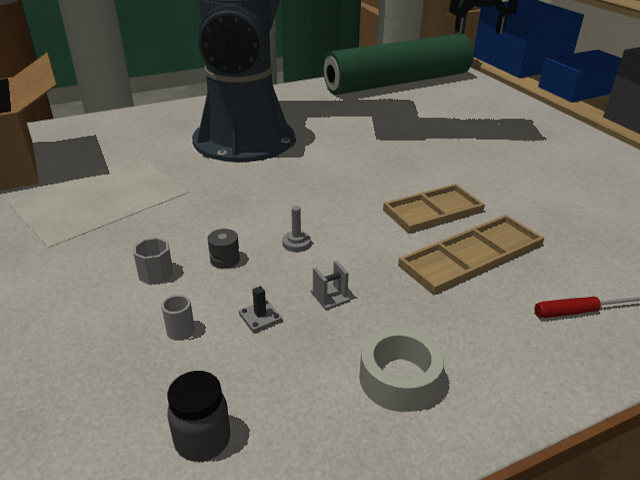

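View pics/side0.png

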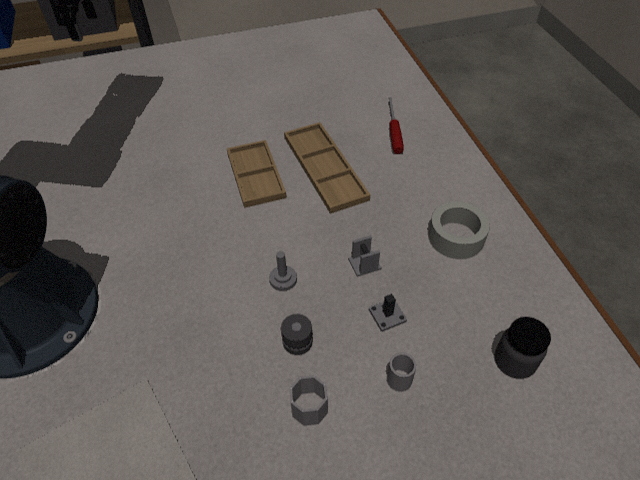

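View pics/wrist0.png

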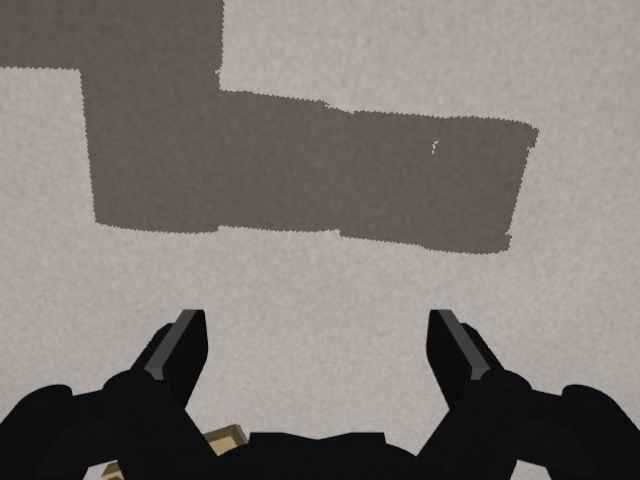

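The scene view shows parts at about (154,262) octagon, (224,249) pulley, (296,240) cap, (331,285) fork, (260,310) spindle plate and (178,318) round sleeve. The trays are at (434,208) and (472,253). Next I'll build a top-down map from the depth of both cameras.

```bash
cat > h.py <<'E'
import numpy as np,cv2
def cloud(c,T=None):
    z=c["z_map"].astype(float); v,u=np.mgrid[0:480,0:640]; m=z>0
    P=np.stack([(u-c["cx"])/c["fx"]*z,(v-c["cy"])/c["fy"]*z,z,np.ones_like(z)],-1)
    T=np.linalg.inv(c["view"]) if T is None else T
    return (P@T.T)[...,:3],m
E
python3 - <<'E'
from h import *
out=[]
for n in ["scene","side"]:
    c=dict(np.load(n+"0.npz")); W,m=cloud(c)
    tab=m&(W[...,0]>.3)&(W[...,0]<.8)&(abs(W[...,1])<.4)
    z=W[tab][:,2]; print(n,"table z",np.median(z[abs(z)<.01]))
    # BEV color by height 0.2..0.95? 1.5mm
    img=np.zeros((600,600),np.uint8)
    x,y,zz=W[m].T; r=((0.9-x)/.0012).astype(int); k=((0.36-y)/.0012).astype(int)
    ok=(r>=0)&(r<600)&(k>=0)&(k<600)&(zz<.15)
    np.maximum.at(img,(r[ok],k[ok]),np.clip(zz[ok]*2800+20,0,255).astype(np.uint8))
    cv2.imwrite(f"pics/bev_{n}.png",img)
    hm=(m&(W[...,2]>.005)&(W[...,2]<.12)&(W[...,0]>.25)&(W[...,0]<.9)&(abs(W[...,1])<.5)).astype(np.uint8)
    N,L,S,C=cv2.connectedComponentsWithStats(hm)
    for i in range(1,N):
        if S[i,4]<150: continue
        p=W[L==i]; top=p[p[:,2]>np.percentile(p[:,2],98)-.004]
        print(n,S[i,:4],S[i,4],"lo",p[:,:2].min(0).round(3),"hi",p[:,:2].max(0).round(3),"zmax",p[:,2].max().round(4),"topmid",((top.min(0)+top.max(0))/2)[:2].round(4), "ext",(top.max(0)-top.min(0))[:2].round(3))
E
```

```text
scene table z -5.219045086357621e-05
scene [383 184 102  48] 2411 lo [0.418 0.141] hi [0.521 0.325] zmax 0.0214 topmid [0.4693 0.2333] ext [0.103 0.184]
scene [282 206  29  45] 668 lo [ 0.435 -0.086] hi [ 0.486 -0.035] zmax 0.0799 topmid [ 0.4591 -0.0603] ext [0.019 0.015]
scene [398 215 146  78] 4661 lo [0.56  0.073] hi [0.684 0.348] zmax 0.0219 topmid [0.6218 0.2102] ext [0.124 0.273]
scene [207 229  33  39] 1040 lo [ 0.424 -0.22 ] hi [ 0.482 -0.168] zmax 0.0526 topmid [ 0.4511 -0.1938] ext [0.055 0.051]
scene [133 238  40  45] 1429 lo [ 0.409 -0.341] hi [ 0.471 -0.282] zmax 0.0574 topmid [ 0.4391 -0.3122] ext [0.061 0.058]
scene [311 261  38  48] 1087 lo [ 0.59  -0.094] hi [ 0.644 -0.045] zmax 0.0577 topmid [ 0.6165 -0.0703] ext [0.04  0.046]
scene [239 286  43  46] 984 lo [ 0.592 -0.217] hi [ 0.647 -0.163] zmax 0.06 topmid [ 0.6171 -0.1897] ext [0.018 0.016]
scene [161 295  34  44] 1149 lo [ 0.573 -0.329] hi [ 0.615 -0.288] zmax 0.0577 topmid [ 0.5934 -0.3087] ext [0.041 0.041]
scene [534 297 106  21] 1175 lo [0.782 0.199] hi [0.842 0.371] zmax 0.0285 topmid [0.8061 0.2491] ext [
[... 898 characters left out ...]
 666 lo [ 0.433 -0.085] hi [ 0.484 -0.033] zmax 0.0817 topmid [ 0.4585 -0.0587] ext [0.015 0.016]
side [369 293  38  38] 797 lo [ 0.589 -0.217] hi [ 0.644 -0.164] zmax 0.0629 topmid [ 0.6169 -0.1878] ext [0.015 0.016]
side [281 313  32  41] 1068 lo [ 0.425 -0.219] hi [ 0.476 -0.167] zmax 0.0553 topmid [ 0.4509 -0.1927] ext [0.05  0.052]
side [494 316  57  62] 2536 lo [ 0.753 -0.365] hi [ 0.819 -0.299] zmax 0.0955 topmid [ 0.7882 -0.3305] ext [0.061 0.061]
side [386 352  30  39] 836 lo [ 0.57  -0.329] hi [ 0.613 -0.286] zmax 0.0596 topmid [ 0.592  -0.3078] ext [0.041 0.041]
side [289 375  39  49] 1211 lo [ 0.41  -0.341] hi [ 0.468 -0.281] zmax 0.0604 topmid [ 0.4387 -0.3104] ext [0.058 0.059]
```

View pics/bev_scene.png

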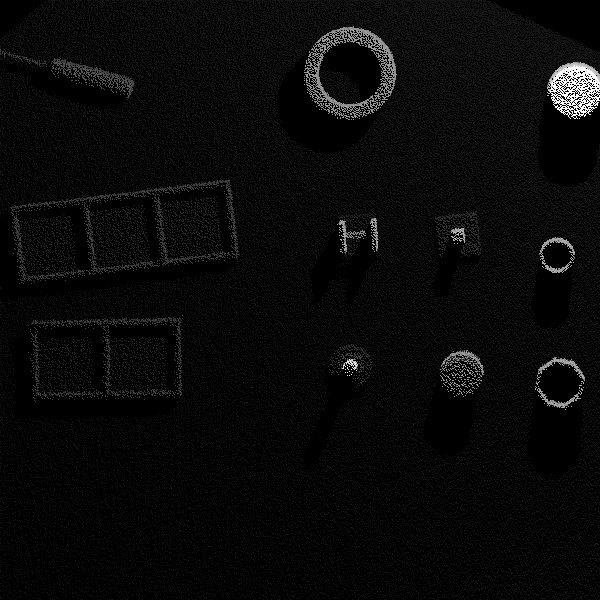

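View pics/bev_side.png

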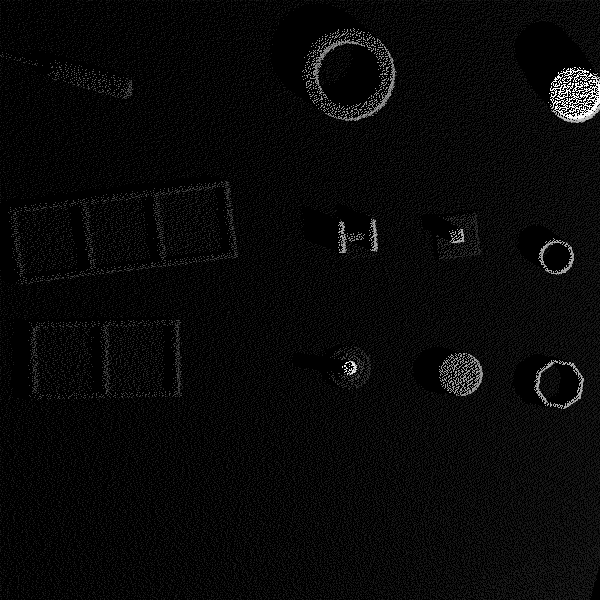

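```bash
python3 - <<'E'
from h import *
from scipy.spatial.transform import Rotation as R
from bench import ctrl
s=ctrl.sense(); print(R.from_rotvec(s["orientation"]).as_matrix().round(3))
for n in ["scene","side"]:
    c=dict(np.load(n+"0.npz")); W,m=cloud(c)
    hm=(m&(W[...,2]>.005)&(W[...,2]<.12)&(W[...,0]>.25)&(W[...,0]<.9)&(abs(W[...,1])<.5)).astype(np.uint8)
    N,L,S,C=cv2.connectedComponentsWithStats(hm)
    for i in range(1,N):
        if S[i,4]<500: continue
        p=W[L==i]; 
        for nm,q in (("all",p),("top",p[p[:,2]>np.percentile(p[:,2],98)-.006])):
            r=cv2.minAreaRect((q[:,:2]*1000).astype(np.float32)); print(n,nm,np.round(r[0],1),np.round(r[1],1),round(r[2],1),end=" | ")
        print()
E
```

```text
[[ 0.345 -0.    -0.939]
 [ 0.939 -0.001  0.345]
 [-0.001 -1.     0.   ]]
scene all [469.  232.5] [ 98.6 185.3] 1.6 | scene top [469.  232.5] [ 98.6 185.3] 1.6 | 
scene all [463.  -62.3] [51.2 45.3] 62.2 | scene top [458.9 -60. ] [15.1 16.5] 44.6 | 
scene all [621.3 211.3] [ 96.5 268.6] 7.1 | scene top [621.3 211.4] [ 96.5 268.5] 7.1 | 
scene all [ 452.5 -194.1] [52.  54.2] 46.4 | scene top [ 451.9 -194.1] [51.2 53.2] 46.4 | 
scene all [ 440.4 -312.2] [56.3 60.3] 79.5 | scene top [ 440.3 -312.2] [56.1 60. ] 79.5 | 
scene all [617.8 -70.1] [51.9 47. ] 4.5 | scene top [616.9 -70.1] [39.2 47. ] 4.2 | 
scene all [ 617.8 -190.1] [52.9 50.4] 7.0 | scene top [ 617.1 -189.4] [17.5 15.2] 5.7 | 
scene all [ 593.9 -308.9] [41.7 42.2] 62.4 | scene top [ 593.7 -309. ] [41.3 41.9] 61.7 | 
scene all [818.1 285. ] [176.5  25. ] 73.9 | scene top [806.6 248.7] [99.8 22.9] 74.4 | 
scene all [811.9 -60.2] [108.9 111.2] 68.1 | scene top [811.7 -59.5] [109.  109.7] 29.6 | 
scene all [ 792.6 -331.7] [66.4 66.1] 46.1 | scene top [ 790.  -331.4] [60.8 61.4] 58.9 | 
side all [621.1 212.4] [ 95.1 269.6] 7.3 | side top [621.4 212.9] [ 94.5 268.6] 6.9 | 
side all [470.3 234.1] [ 98.4 185.2] 2.3 | side top [468.8 234. ] [ 92.6 184.3] 0.8 | 
side all [810.8 -59.6] [110.7 109.7] 16.5 | side top [810.4 -59.3] [109.6 109. ] 16.4 | 
side all [616.3 -70.4] [50.4 49.7] 3.7 | side top [615.9 -68.4] [37.3 46.4] 5.8 | 
side all [458.7 -59.6] [50.3 50.4] 76.8 | side top [458.4 -59.2] [14.7 15. ] 24.9 | 
side all [ 616.4 -189.5] [51.6 51. ] 5.3 | side top [ 616.7 -188.1] [15.3 15.3] 5.0 | 
side all [ 450.9 -193.2] [51.5 51.2] 50.6 | side top [ 450.7 -192.9] [50.6 50.8] 6.8 | 
side all [ 785.5 -332.3] [65.7 66.2] 84.7 | side top [ 788.1 -330. ] [60.9 60.6] 5.7 | 
side all [ 591.5 -307.5] [41.9 41.1] 69.4 | side top [ 591.8 -307.2] [41.2 40.4] 67.1 | 
side all [ 439.1 -310.9] [57.  56.6] 34.9 | side top [ 439.2 -310.8] [56.8 56.7] 33.8 |
```

```bash
cat > go.py <<'E'
import sys,numpy as np
from bench import ctrl
from scipy.spatial.transform import Rotation as R
# go.py x y z psi_deg : prints turn about tool y, and shift in cm along the tool axes after that turn
x,y,z,psi=map(float,sys.argv[1:5])
s=ctrl.sense(); M=R.from_rotvec(s["orientation"]).as_matrix()
p0=np.degrees(np.arctan2(M[1,0],M[0,0]))
a=np.radians(psi); T=np.array([[np.cos(a),0,-np.sin(a)],[np.sin(a),0,np.cos(a)],[0,-1,0]])
d=T.T@(np.array([x,y,z])-s["tool_pos"])*100
w=R.from_matrix(M.T@T).as_rotvec()
print("t",round(s["t"],2),"pos",s["tool_pos"].round(4),"psi",round(p0,2),"turn",w.round(3),"rows",np.ceil(np.linalg.norm(d)/4.1),"shift cm",d.round(2),"w",round(s["grip_width"],4),"F",s["contact_force"].round(1),"q6",s["joint_pos"].round(2)[[0,5]])
E
python3 go.py 0.4588 -0.0597 0.17 90
```

```text
t 0.15 pos [0.1894 0.5161 0.2559] psi 69.84 turn [-0.    -0.352 -0.001] rows 16.0 shift cm [-57.58   8.59 -26.94] w 0.0853 F [-0.1  0.5  0.3] q6 [ 1.13 -0.08]
```

Call:
carry_out:
  moves:
    - [[0,1,0,0,-0.088,0,0.4],[0,1,0,0,-0.088,0,0.4],[0,1,0,0,-0.088,0,0.4],[0,1,0,0,-0.088,0,0.4],[-3.6,0.3,-1.7,0,0,0,0.4],[-3.6,0.3,-1.7,0,0,0,0.4],[-3.6,0.3,-1.7,0,0,0,0.4],[-3.6,0.3,-1.7,0,0,0,0.4],[-3.6,0.3,-1.7,0,0,0,0.4],[-3.6,0.3,-1.7,0,0,0,0.4],[-3.6,0.3,-1.7,0,0,0,0.4],[-3.6,0.3,-1.7,0,0,0,0.4]]
  newtons: 50

```text
t: 1.15
tool_pos: [0.3315, 0.2239, 0.1871]
orientation: [-1.194, -1.23, 1.231]
contact_force: [1.3, 0.8, 0.2]
grip_width: 0.0512
```

```bash
python3 go.py 0.4588 -0.0597 0.17 90
```

```text
t 1.15 pos [0.3315 0.2239 0.1871] psi 91.67 turn [-0.001  0.029  0.   ] rows 8.0 shift cm [-28.36   1.71 -12.73] w 0.0512 F [1.3 0.8 0.2] q6 [ 0.48 -1.12]
```

Call:
carry_out:
  moves:
    - [[-3.5,0.2,-1.6,0,0.03,0,0.4],[-3.5,0.2,-1.6,0,0,0,0.4],[-3.5,0.2,-1.6,0,0,0,0.4],[-3.5,0.2,-1.6,0,0,0,0.4],[-3.5,0.2,-1.6,0,0,0,0.4],[-3.5,0.2,-1.6,0,0,0,0.4],[-3.5,0.2,-1.6,0,0,0,0.4],[-3.5,0.2,-1.6,0,0,0,0.4],[0,0,0,0,0,0,0.4]]

```text
t: 1.9
tool_pos: [0.465, -0.0771, 0.1704]
orientation: [-1.215, -1.205, 1.204]
contact_force: [0.1, 1.2, -0.0]
grip_width: 0.0513
```

```bash
python3 go.py 0.4588 -0.0597 0.058 90; python3 - <<'E'
from bench import ctrl
import cv2
cv2.imwrite("pics/w1.png",ctrl.camera("wrist")["image"][:,:,::-1])
E
```

```text
t 1.9 pos [ 0.465  -0.0771  0.1704] psi 89.61 turn [ 0.002 -0.007 -0.001] rows 3.0 shift cm [ 1.74 11.24  0.62] w 0.0513 F [ 0.1  1.2 -0. ] q6 [-0.26 -1.83]
```

View pics/w1.png

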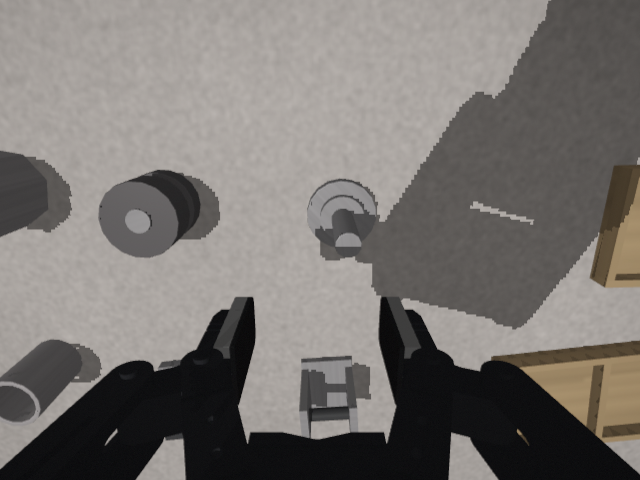

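The wrist view has the pin top at about (348,240), right of the image centre at 317. That agrees with the remaining +1.7 cm along tool x.

Call:
carry_out:
  moves:
    - [[1.7,0,0.6,0,0,0,0.4],[0,0,0,0,0,0,0.4],[0,0,0,0,0,0,0.4]]

```text
t: 2.2
tool_pos: [0.4566, -0.0572, 0.1695]
orientation: [-1.212, -1.202, 1.203]
contact_force: [0.4, -1.4, 0.1]
grip_width: 0.0514
```

```bash
python3 go.py 0.4588 -0.0597 0.058 90
```

```text
t 2.2 pos [ 0.4566 -0.0572  0.1695] psi 89.48 turn [-0.002 -0.009  0.001] rows 3.0 shift cm [-0.25 11.15 -0.22] w 0.0514 F [ 0.4 -1.4  0.1] q6 [-0.23 -1.79]
```

Call:
carry_out:
  moves:
    - [[-0.2,3,-0.2,0,-0.009,0,0.4],[0,3.2,0,0,0,0,0.4],[0,3,0,0,0,0,0.4],[0,1.3,0,0,0,0,0.4],[0,0,0,0,0,0,0.4],[0,0,0,0,0,0,0.4]]

```text
t: 2.7
tool_pos: [0.4598, -0.0567, 0.0628]
orientation: [-1.208, -1.217, 1.213]
contact_force: [0.9, 0.3, 0.3]
grip_width: 0.0512
```

```bash
python3 go.py 0.4588 -0.0597 0.058 90;python3 - <<'E'
from bench import ctrl
import cv2
cv2.imwrite("pics/w2.png",ctrl.camera("wrist")["image"][:,:,::-1])
E
```

```text
t 2.7 pos [ 0.4598 -0.0567  0.0628] psi 90.43 turn [ 0.003  0.008 -0.   ] rows 1.0 shift cm [-0.3   0.48  0.1 ] w 0.0512 F [0.9 0.3 0.3] q6 [-0.22 -1.8 ]
```

View pics/w2.png

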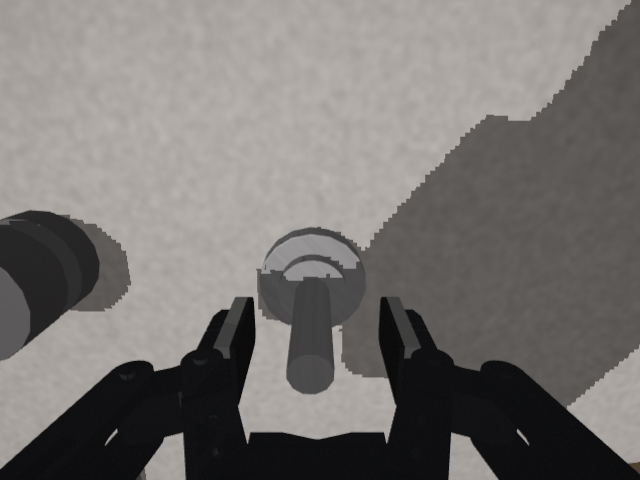

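The pin, with its top at (311,373), stands between the pads, about 3 mm to the left, as the measurement says.

Call:
carry_out:
  moves:
    - [[-0.3,0.4,0.1,0,0.008,0,0.4],[0,0,0,0,0,0,1],[0,0,0,0,0,0,1],[0,0,0,0,0,0,1],[0,0,0,0,0,0,1],[0,0,0,0,0,0,1],[0,0,0,0,0,0,1],[0,0,0,0,0,0,1]]
  newtons: 60

```text
t: 3.42
tool_pos: [0.4609, -0.0602, 0.063]
orientation: [-1.219, -1.216, 1.205]
contact_force: [0.0, -0.1, -2.2]
grip_width: 0.0144
```

```bash
python3 go.py 0.6107 0.2973 0.18 90
```

```text
t 3.42 pos [ 0.4609 -0.0602  0.063 ] psi 89.96 turn [ 0.011 -0.001 -0.002] rows 10.0 shift cm [ 35.75 -11.7  -14.98] w 0.0144 F [ 0.  -0.1 -2.2] q6 [-0.23 -1.8 ]
```

Call:
carry_out:
  moves:
    - [[0,-2,0,0,0,0,1],[0,-3,0,0,0,0,1],[1,-3,-0.4,0,0,0,1],[3.5,-0.5,-1.5,0,0,0,1],[3.6,0,-1.5,0,0,0,1],[3.6,0,-1.5,0,0,0,1],[3.6,0,-1.5,0,0,0,1],[3.6,0,-1.5,0,0,0,1],[3.6,0,-1.5,0,0,0,1],[3.6,0,-1.5,0,0,0,1],[2,0,-0.8,0,0,0,1],[0,0,0,0,0,0,1]]

```text
t: 4.42
tool_pos: [0.5805, 0.2345, 0.1523]
orientation: [-1.218, -1.212, 1.201]
contact_force: [-0.5, -0.7, -2.3]
grip_width: 0.0144
```

```bash
python3 go.py 0.6107 0.2973 0.15 90
```

```text
t 4.42 pos [0.5805 0.2345 0.1523] psi 89.69 turn [ 0.009 -0.005  0.   ] rows 2.0 shift cm [ 6.28  0.23 -3.02] w 0.0144 F [-0.5 -0.7 -2.3] q6 [ 0.31 -1.25]
```

Call:
carry_out:
  moves:
    - [[3,0,-1.5,0.004,0,0,1],[3,0,-1.5,0.004,0,0,1],[0,0,0,0,0,0,1],[0,0,0,0,0,0,1]]

```text
t: 4.75
tool_pos: [0.6098, 0.2967, 0.1498]
orientation: [-1.209, -1.202, 1.21]
contact_force: [-1.3, 0.3, -1.3]
grip_width: 0.0146
```

```bash
python3 go.py 0.6107 0.2973 0.07 90;python3 - <<'E'
from bench import ctrl
import cv2
cv2.imwrite("pics/w3.png",ctrl.camera("wrist")["image"][:,:,::-1])
E
```

```text
t 4.75 pos [0.6098 0.2967 0.1498] psi 89.79 turn [-0.004 -0.004 -0.002] rows 2.0 shift cm [ 0.06  7.98 -0.09] w 0.0146 F [-1.3  0.3 -1.3] q6 [ 0.38 -1.18]
```

View pics/w3.png

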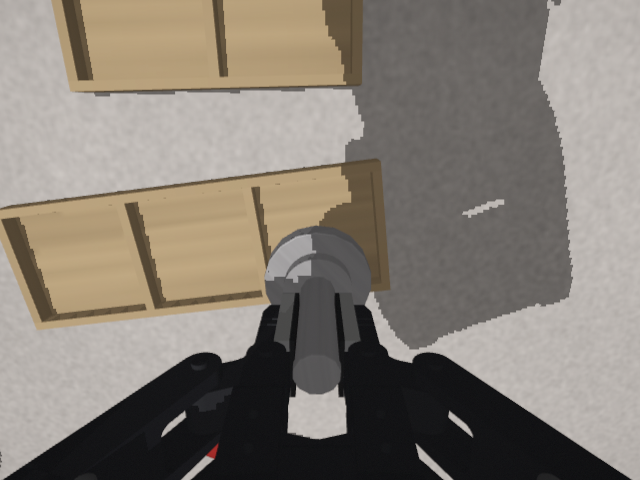

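The cap hangs upright in the jaws over the end compartment at image right, around (315,270).

Call:
carry_out:
  moves:
    - [[0,2.5,0,-0.004,0,0,1],[0,2.5,0,0,0,0,1],[0,1.6,0,0,0,0,1],[0,0.5,0,0,0,0,1],[0,0,0,0,0,0,1],[0,0,0,0,0,0,1]]

```text
t: 5.3
tool_pos: [0.6087, 0.291, 0.0779]
orientation: [-1.214, -1.202, 1.206]
contact_force: [0.7, 0.8, -1.4]
grip_width: 0.0144
```

```bash
python3 go.py 0.6107 0.2973 0.07 90
```

```text
t 5.3 pos [0.6087 0.291  0.0779] psi 89.56 turn [-0.    -0.008 -0.003] rows 1.0 shift cm [ 0.63  0.79 -0.2 ] w 0.0144 F [ 0.7  0.8 -1.4] q6 [ 0.38 -1.18]
```

Call:
carry_out:
  moves:
    - [[0.6,0.4,-0.2,0,0,0,1],[0,0.3,0,0,0,0,1],[0,0.1,0,0,0,0,1],[0,0,0,0,0,0,1]]

```text
t: 5.63
tool_pos: [0.6125, 0.2974, 0.0729]
orientation: [-1.217, -1.205, 1.202]
contact_force: [0.2, 0.1, -3.6]
grip_width: 0.0144
```

```bash
python3 go.py 0.6107 0.2973 0.07 90
```

```text
t 5.63 pos [0.6125 0.2974 0.0729] psi 89.51 turn [ 0.004 -0.009 -0.001] rows 1.0 shift cm [-0.01  0.29  0.18] w 0.0144 F [ 0.2  0.1 -3.6] q6 [ 0.38 -1.18]
```

Call:
carry_out:
  moves:
    - [[0,0.3,0,0,0,0,1],[0,0.2,0,0,0,0,1],[0,0,0,0,0,0,1]]

```text
t: 5.88
tool_pos: [0.6129, 0.2977, 0.0684]
orientation: [-1.217, -1.207, 1.201]
contact_force: [-0.5, 0.3, -1.0]
grip_width: 0.0148
```

```bash
python3 go.py 0.6107 0.2973 0.07 90
```

```text
t 5.88 pos [0.6129 0.2977 0.0684] psi 89.53 turn [ 0.006 -0.008 -0.   ] rows 1.0 shift cm [-0.04 -0.16  0.22] w 0.0148 F [-0.5  0.3 -1. ] q6 [ 0.38 -1.18]
```

Nearly on the floor, so I'll release and rise.

Call:
carry_out:
  moves:
    - [[0,0,0,0,0,0,0.6],[0,0,0,0,0,0,0.45],[0,0,0,0,0,0,0.4],[0,0,0,0,0,0,0.4],[0,0,0,0,0,0,0.4],[0,-2,0,0,0,0,0.4],[0,-3,0,0,0,0,0.4],[0,-4,0,0,0,0,0.4],[0,-3,0,0,0,0,0.4],[0,0,0,0,0,0,0.4]]

```text
t: 6.72
tool_pos: [0.6118, 0.2974, 0.1924]
orientation: [-1.216, -1.205, 1.203]
contact_force: [0.5, -0.0, 1.3]
grip_width: 0.0511
```

```bash
python3 go.py 0.6165 -0.0695 0.13 95;python3 - <<'E'
from bench import ctrl
import cv2
cv2.imwrite("pics/w4.png",ctrl.camera("wrist")["image"][:,:,::-1])
E
```

```text
t 6.72 pos [0.6118 0.2974 0.1924] psi 89.52 turn [ 0.003 -0.096 -0.001] rows 10.0 shift cm [-36.6    6.24   2.73] w 0.0511 F [ 0.5 -0.   1.3] q6 [ 0.38 -1.18]
```

View pics/w4.png

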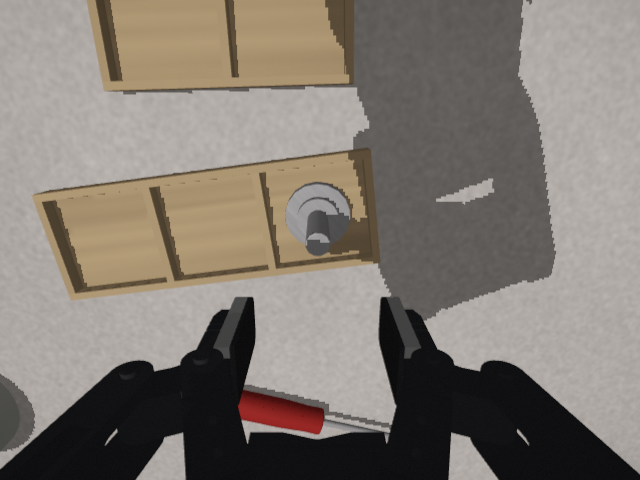

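The cap stands centred in its compartment, base at about (318,212). Next is the fork.

Call:
carry_out:
  moves:
    - [[0,0.5,0,0,-0.096,0,0.2],[-3.7,0.5,0.3,0,0,0,0.2],[-3.7,0.6,0.3,0,0,0,0.2],[-3.7,0.6,0.3,0,0,0,0.2],[-3.7,0.6,0.3,0,0,0,0.2],[-3.7,0.6,0.3,0,0,0,0.2],[-3.7,0.6,0.3,0,0,0,0.2],[-3.7,0.6,0.3,0,0,0,0.2],[-3.7,0.6,0.3,0,0,0,0.2],[-3.7,0.6,0.3,0,0,0,0.2],[-2.2,0.3,0,0,0,0,0.2],[0,0,0,0,0,0,0.2]]

```text
t: 7.77
tool_pos: [0.611, -0.0725, 0.1145]
orientation: [-1.153, -1.273, 1.286]
contact_force: [0.0, 1.0, -0.8]
grip_width: 0.0685
```

```bash
python3 go.py 0.6165 -0.0695 0.10 95
```

```text
t 7.77 pos [ 0.611  -0.0725  0.1145] psi 95.61 turn [-0.011  0.011  0.001] rows 1.0 shift cm [ 0.25  1.45 -0.57] w 0.0685 F [ 0.   1.  -0.8] q6 [-0.19 -1.86]
```

Call:
carry_out:
  moves:
    - [[0.2,0.6,-0.6,-0.011,0.01,0,0.2],[0,0,0,0,0,0,0.2],[0,0,0,0,0,0,0.2]]

```text
t: 8.02
tool_pos: [0.616, -0.0696, 0.1053]
orientation: [-1.165, -1.271, 1.271]
contact_force: [1.0, 0.1, -0.2]
grip_width: 0.0684
```

```bash
python3 go.py 0.6165 -0.0695 0.044 95;python3 - <<'E'
from bench import ctrl
import cv2
cv2.imwrite("pics/w5.png",ctrl.camera("wrist")["image"][:,:,::-1])
E
```

```text
t 8.02 pos [ 0.616  -0.0696  0.1053] psi 94.85 turn [-0.002 -0.003  0.002] rows 2.0 shift cm [ 0.    6.13 -0.06] w 0.0684 F [ 1.   0.1 -0.2] q6 [-0.19 -1.84]
```

View pics/w5.png

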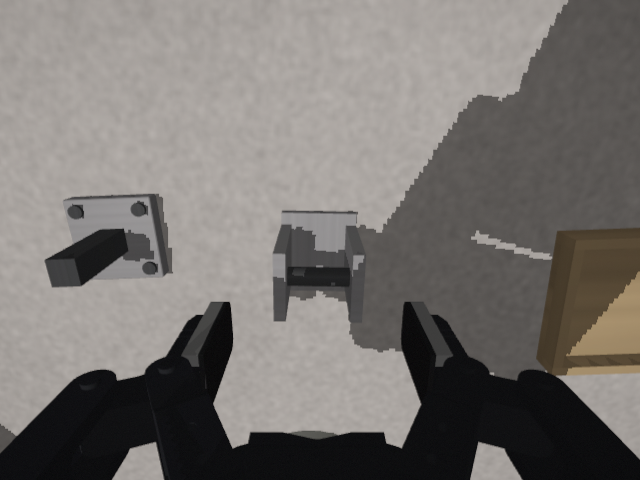

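The fork is square to the jaws and centred between them, cheeks at columns 281 and 357.

Call:
carry_out:
  moves:
    - [[0,2,0,0,0,0,0.2],[0,2,0,0,0,0,0.2],[0,1.6,0,0,0,0,0.2],[0,0.4,0,0,0,0,0.2],[0,0,0,0,0,0,0.2]]

```text
t: 8.48
tool_pos: [0.6171, -0.0634, 0.0446]
orientation: [-1.163, -1.278, 1.275]
contact_force: [0.1, 0.1, 0.4]
grip_width: 0.0681
```

```bash
python3 go.py 0.6165 -0.0695 0.044 95
```

```text
t 8.48 pos [ 0.6171 -0.0634  0.0446] psi 95.3 turn [0.001 0.005 0.002] rows 1.0 shift cm [-0.6   0.06  0.11] w 0.0681 F [0.1 0.1 0.4] q6 [-0.18 -1.84]
```

Call:
carry_out:
  moves:
    - [[-0.6,0,0.1,0,0,0,0.2],[0,0,0,0,0,0,0.4],[0,0,0,0,0,0,0.8],[0,0,0,0,0,0,1],[0,0,0,0,0,0,1],[0,0,0,0,0,0,1],[0,0,0,0,0,0,1]]

```text
t: 9.07
tool_pos: [0.6182, -0.0691, 0.0487]
orientation: [-1.167, -1.283, 1.275]
contact_force: [1.0, -0.3, -1.2]
grip_width: 0.0435
```

```bash
python3 go.py 0.6213 0.2120 0.16 95
```

```text
t 9.07 pos [ 0.6182 -0.0691  0.0487] psi 95.4 turn [0.005 0.007 0.   ] rows 8.0 shift cm [ 27.98 -11.13  -2.76] w 0.0435 F [ 1.  -0.3 -1.2] q6 [-0.19 -1.85]
```

Call:
carry_out:
  moves:
    - [[0,-2.5,0,0,0,0,1],[0,-3.5,0,0,0,0,1],[1.5,-3,-0.2,0,0,0,1],[3.6,-1,-0.4,0,0,0,1],[3.6,0,-0.4,0,0,0,1],[3.6,0,-0.4,0,0,0,1],[3.6,0,-0.4,0,0,0,1],[3.6,0,-0.4,0,0,0,1],[3.6,0,-0.4,0,0,0,1],[2.5,0,-0.2,0,0,0,1],[0,0,0,0,0,0,1],[0,0,0,0,0,0,1]]

```text
t: 10.07
tool_pos: [0.6209, 0.1989, 0.1543]
orientation: [-1.168, -1.281, 1.271]
contact_force: [-0.1, -0.1, -2.2]
grip_width: 0.0432
```

```bash
python3 go.py 0.6213 0.2120 0.10 95
```

```text
t 10.07 pos [0.6209 0.1989 0.1543] psi 95.17 turn [0.006 0.003 0.002] rows 2.0 shift cm [ 1.3   5.43 -0.16] w 0.0432 F [-0.1 -0.1 -2.2] q6 [ 0.24 -1.42]
```

Call:
carry_out:
  moves:
    - [[1.2,1.5,0,0.005,0,0,1],[0.2,2,0,0,0,0,1],[0.1,2,0,0,0,0,1],[0,0,0,0,0,0,1],[0,0,0,0,0,0,1]]

```text
t: 10.48
tool_pos: [0.6204, 0.2109, 0.0986]
orientation: [-1.166, -1.276, 1.272]
contact_force: [0.4, 0.1, -0.6]
grip_width: 0.0432
```

```bash
python3 go.py 0.6213 0.2120 0.055 95;python3 - <<'E'
from bench import ctrl
import cv2
cv2.imwrite("pics/w6.png",ctrl.camera("wrist")["image"][:,:,::-1])
E
```

```text
t 10.48 pos [0.6204 0.2109 0.0986] psi 95.05 turn [0.002 0.001 0.002] rows 2.0 shift cm [ 0.1   4.36 -0.09] w 0.0432 F [ 0.4  0.1 -0.6] q6 [ 0.26 -1.4 ]
```

View pics/w6.png

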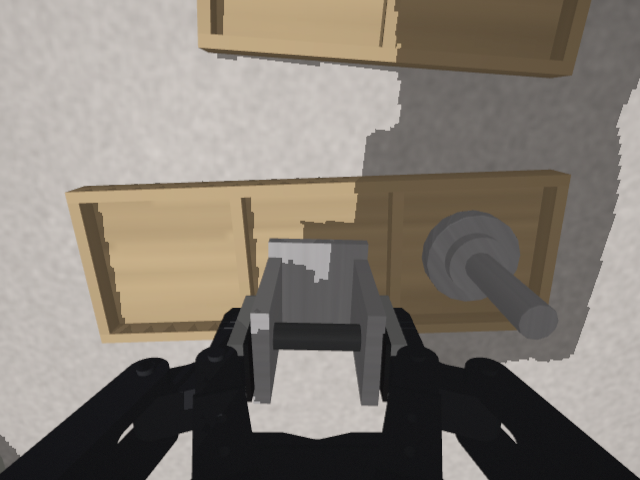

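The fork is over the middle compartment, base at about (318,265), with dividers at columns 248 and 390. I'll lower it.

Call:
carry_out:
  moves:
    - [[0.1,1.5,-0.1,0,0,0,1],[0,1.5,0,0,0,0,1],[0,0.9,0,0,0,0,1],[0,0.3,0,0,0,0,1],[0,0,0,0,0,0,1],[0,0,0,0,0,0,1]]

```text
t: 11.03
tool_pos: [0.6228, 0.2104, 0.0549]
orientation: [-1.169, -1.276, 1.269]
contact_force: [0.0, 0.2, -1.5]
grip_width: 0.0435
```

```bash
python3 go.py 0.6213 0.2120 0.055 95
```

```text
t 11.03 pos [0.6228 0.2104 0.0549] psi 94.92 turn [ 0.004 -0.001  0.002] rows 1.0 shift cm [ 0.17 -0.01  0.14] w 0.0435 F [ 0.   0.2 -1.5] q6 [ 0.25 -1.4 ]
```

Call:
carry_out:
  moves:
    - [[0.1,0.3,0,0,0,0,1],[0,0,0,0,0,0,0.6],[0,0,0,0,0,0,0.3],[0,0,0,0,0,0,0.3],[0,0,0,0,0,0,0.3],[0,0,0,0,0,0,0.3],[0,-2,0,0,0,0,0.3],[0,-3,0,0,0,0,0.3],[0,-3,0,0,0,0,0.3],[0,-3,0,0,0,0,0.3],[0,0,0,0,0,0,0.3]]

```text
t: 11.95
tool_pos: [0.6227, 0.2117, 0.1679]
orientation: [-1.17, -1.278, 1.268]
contact_force: [-0.0, 0.0, 1.3]
grip_width: 0.06
```

```bash
python3 go.py 0.6170 -0.189 0.12 95.5;python3 - <<'E'
from bench import ctrl
import cv2
cv2.imwrite("pics/w7.png",ctrl.camera("wrist")["image"][:,:,::-1])
E
```

```text
t 11.95 pos [0.6227 0.2117 0.1679] psi 94.96 turn [ 0.006 -0.009  0.002] rows 10.0 shift cm [-39.83   4.79   4.41] w 0.06 F [-0.   0.   1.3] q6 [ 0.26 -1.4 ]
```

View pics/w7.png

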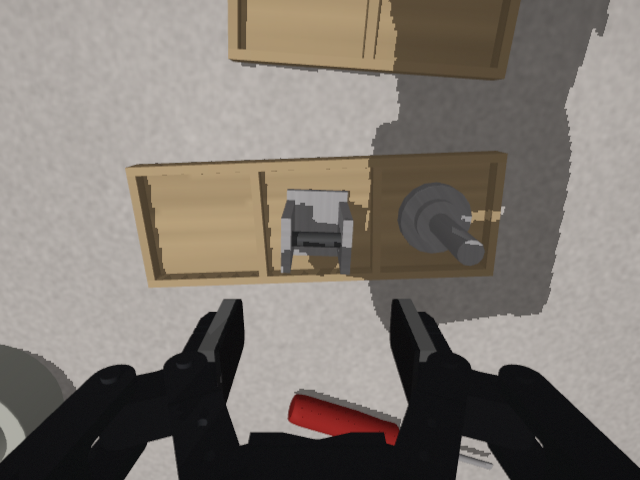

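The fork stands centred in the middle compartment at about (318,225), and the cap is undisturbed. Next is the spindle plate.

Call:
carry_out:
  moves:
    - [[-3.7,0.4,0.4,0.005,-0.009,0,0.4],[-3.7,0.4,0.4,0,0,0,0.4],[-3.7,0.4,0.4,0,0,0,0.4],[-3.7,0.4,0.4,0,0,0,0.4],[-3.7,0.4,0.4,0,0,0,0.4],[-3.7,0.4,0.4,0,0,0,0.4],[-3.7,0.4,0.4,0,0,0,0.4],[-3.7,0.4,0.4,0,0,0,0.4],[-3.7,0.4,0.4,0,0,0,0.4],[-3.7,0.4,0.4,0,0,0,0.4],[-1.5,0,0.4,0,0,0,0.4],[0,0,0,0,0,0,0.4]]

```text
t: 13.0
tool_pos: [0.6093, -0.1905, 0.1104]
orientation: [-1.146, -1.277, 1.285]
contact_force: [0.1, 0.0, -0.2]
grip_width: 0.0514
```

```bash
python3 go.py 0.6170 -0.189 0.10 95.5
```

```text
t 13.0 pos [ 0.6093 -0.1905  0.1104] psi 95.8 turn [-0.012  0.005  0.006] rows 1.0 shift cm [ 0.08  1.04 -0.78] w 0.0514 F [ 0.1  0.  -0.2] q6 [-0.38 -2.05]
```

Call:
carry_out:
  moves:
    - [[0,0.5,-0.7,-0.012,0.005,0.006,0.4],[0,0,0,0,0,0,0.4],[0,0,0,0,0,0,0.4]]

```text
t: 13.25
tool_pos: [0.6159, -0.1885, 0.1023]
orientation: [-1.161, -1.278, 1.278]
contact_force: [0.2, 1.0, 0.8]
grip_width: 0.0513
```

```bash
python3 go.py 0.6170 -0.189 0.046 95.5;python3 - <<'E'
from bench import ctrl
import cv2
cv2.imwrite("pics/w8.png",ctrl.camera("wrist")["image"][:,:,::-1])
E
```

```text
t 13.25 pos [ 0.6159 -0.1885  0.1023] psi 95.41 turn [-0.002 -0.002  0.002] rows 2.0 shift cm [-0.06  5.63 -0.11] w 0.0513 F [0.2 1.  0.8] q6 [-0.37 -2.04]
```

View pics/w8.png

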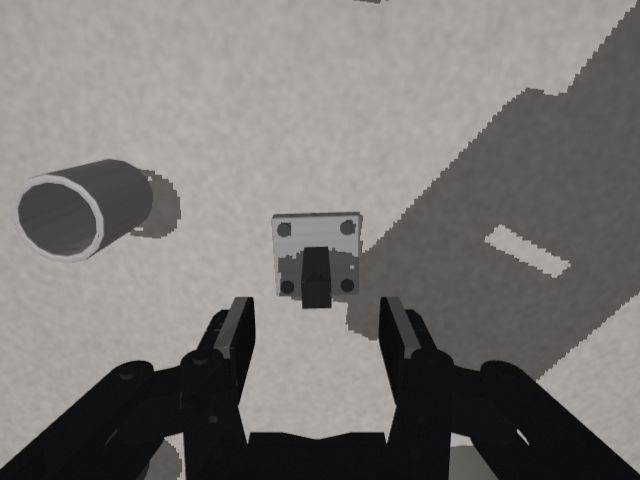

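The plate is square and centred, spindle at (316,295). I'll go down.

Call:
carry_out:
  moves:
    - [[0,2,-0.1,0,0,0,0.4],[0,1.8,0,0,0,0,0.4],[0,1.2,0,0,0,0,0.4],[0,0.4,0,0,0,0,0.4],[0,0,0,0,0,0,0.4]]

```text
t: 13.72
tool_pos: [0.6188, -0.1826, 0.0475]
orientation: [-1.159, -1.285, 1.283]
contact_force: [-1.0, -0.0, -0.5]
grip_width: 0.0511
```

```bash
python3 go.py 0.6170 -0.189 0.046 95.5
```

```text
t 13.72 pos [ 0.6188 -0.1826  0.0475] psi 95.83 turn [0.001 0.006 0.001] rows 1.0 shift cm [-0.62  0.15  0.24] w 0.0511 F [-1.  -0.  -0.5] q6 [-0.36 -2.03]
```

Call:
carry_out:
  moves:
    - [[-0.6,0.2,0.2,0,0.005,0,0.4],[0,0,0,0,0,0,0.6],[0,0,0,0,0,0,1],[0,0,0,0,0,0,1],[0,0,0,0,0,0,1],[0,0,0,0,0,0,1],[0,0,0,0,0,0,1],[0,0,0,0,0,0,1]]

```text
t: 14.38
tool_pos: [0.6182, -0.1892, 0.0481]
orientation: [-1.164, -1.282, 1.279]
contact_force: [0.2, 0.6, -3.4]
grip_width: 0.0131
```

```bash
python3 go.py 0.4679 0.2763 0.16 95
```

```text
t 14.38 pos [ 0.6182 -0.1892  0.0481] psi 95.55 turn [ 0.003  0.01  -0.   ] rows 13.0 shift cm [ 47.69 -11.19  10.91] w 0.0131 F [ 0.2  0.6 -3.4] q6 [-0.37 -2.04]
```

Call:
carry_out:
  moves:
    - [[0,-2.5,0,0,0,0,1],[0,-3.5,0,0,0,0,1],[1.5,-3,0.3,0,0,0,1],[3.6,-1,0.8,0,0,0,1],[3.7,0,0.8,0,0,0,1],[3.7,0,0.8,0,0,0,1],[3.7,0,0.8,0,0,0,1],[3.7,0,0.8,0,0,0,1],[3.7,0,0.8,0,0,0,1],[3.7,0,0.8,0,0,0,1],[3.7,0,0.8,0,0,0,1],[3.7,0,0.8,0,0,0,1]]

```text
t: 15.38
tool_pos: [0.5064, 0.1562, 0.1527]
orientation: [-1.172, -1.277, 1.27]
contact_force: [0.8, -0.2, -2.5]
grip_width: 0.0133
```

```bash
python3 go.py 0.4679 0.2763 0.14 95
```

```text
t 15.38 pos [0.5064 0.1562 0.1527] psi 94.96 turn [ 0.006 -0.001 -0.   ] rows 4.0 shift cm [12.29  1.27  2.78] w 0.0133 F [ 0.8 -0.2 -2.5] q6 [ 0.21 -1.44]
```

Call:
carry_out:
  moves:
    - [[3.5,0.3,0.8,0,0,0,1],[3.5,0.3,0.8,0,0,0,1],[2.5,0.3,0.5,0,0,0,1],[0.5,0,0.1,0,0,0,1],[0,0,0,0,0,0,1],[0,0,0,0,0,0,1]]

```text
t: 15.88
tool_pos: [0.4704, 0.2648, 0.1438]
orientation: [-1.168, -1.284, 1.274]
contact_force: [-1.0, -0.6, -3.3]
grip_width: 0.0127
```

```bash
python3 go.py 0.4679 0.2763 0.10 95
```

```text
t 15.88 pos [0.4704 0.2648 0.1438] psi 95.4 turn [0.007 0.007 0.001] rows 2.0 shift cm [1.17 4.38 0.15] w 0.0127 F [-1.  -0.6 -3.3] q6 [ 0.43 -1.24]
```

Call:
carry_out:
  moves:
    - [[1.1,1.5,0.1,0.006,0.006,0,1],[0.1,1.5,0,0,0,0,1],[0,1.2,0,0,0,0,1],[0,0,0,0,0,0,1],[0,0,0,0,0,0,1]]

```text
t: 16.3
tool_pos: [0.4715, 0.2723, 0.1017]
orientation: [-1.171, -1.273, 1.268]
contact_force: [-0.5, 0.1, -2.5]
grip_width: 0.0133
```

```bash
python3 go.py 0.4679 0.2763 0.054 95;python3 - <<'E'
from bench import ctrl
import cv2
cv2.imwrite("pics/w9.png",ctrl.camera("wrist")["image"][:,:,::-1])
E
```

```text
t 16.3 pos [0.4715 0.2723 0.1017] psi 94.74 turn [ 0.003 -0.005  0.001] rows 2.0 shift cm [0.43 4.77 0.32] w 0.0133 F [-0.5  0.1 -2.5] q6 [ 0.44 -1.21]
```

View pics/w9.png

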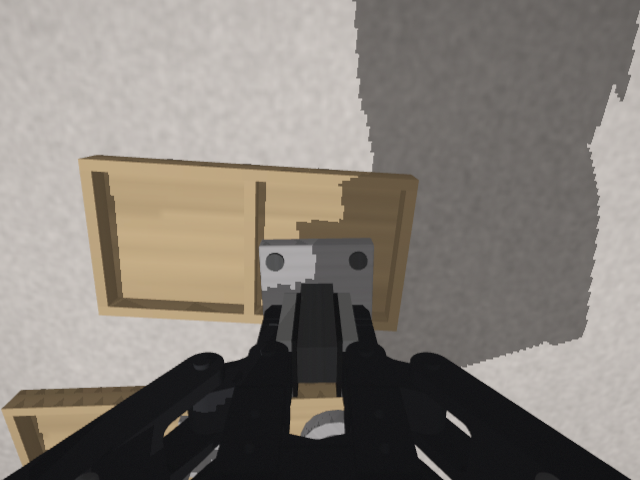

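The plate is over the right compartment, about 4 mm short along the row. I'll correct that on the way down.

Call:
carry_out:
  moves:
    - [[0.4,1.5,0.3,0,0,0,1],[0.1,1.3,0,0,0,0,1],[0.1,0.8,0,0,0,0,1],[0,0.3,0,0,0,0,1],[0,0,0,0,0,0,1]]

```text
t: 16.77
tool_pos: [0.4709, 0.2768, 0.064]
orientation: [-1.175, -1.275, 1.262]
contact_force: [0.4, -0.7, -2.1]
grip_width: 0.0132
```

```bash
python3 go.py 0.4679 0.2763 0.054 95
```

```text
t 16.77 pos [0.4709 0.2768 0.064 ] psi 94.57 turn [ 0.008 -0.008  0.002] rows 1.0 shift cm [-0.02  1.    0.31] w 0.0132 F [ 0.4 -0.7 -2.1] q6 [ 0.45 -1.2 ]
```

Call:
carry_out:
  moves:
    - [[0,0.6,0.3,0.007,0,0,1],[0,0.4,0,0,0,0,1],[0,0,0,0,0,0,1]]

```text
t: 17.02
tool_pos: [0.4684, 0.2765, 0.054]
orientation: [-1.17, -1.27, 1.265]
contact_force: [0.2, 0.2, -2.2]
grip_width: 0.0132
```

```bash
python3 go.py 0.4679 0.2763 0.054 95
```

```text
t 17.02 pos [0.4684 0.2765 0.054 ] psi 94.56 turn [ 0.002 -0.008  0.003] rows 1.0 shift cm [-0.02  0.    0.05] w 0.0132 F [ 0.2  0.2 -2.2] q6 [ 0.45 -1.21]
```

Call:
carry_out:
  moves:
    - [[0,0.3,0,0,0,0,1],[0,0,0,0,0,0,0.6],[0,0,0,0,0,0,0.4],[0,0,0,0,0,0,0.4],[0,0,0,0,0,0,0.4],[0,0,0,0,0,0,0.4],[0,-2,0,0,0,0,0.4],[0,-3,0,0,0,0,0.4],[0,-3,0,0,0,0,0.4],[0,-3,0,0,0,0,0.4],[0,0,0,0,0,0,0.4]]

```text
t: 17.93
tool_pos: [0.4686, 0.2766, 0.1679]
orientation: [-1.169, -1.27, 1.266]
contact_force: [0.6, 0.3, 0.7]
grip_width: 0.051
```

```bash
python3 go.py 0.4512 -0.1935 0.14 95;python3 - <<'E'
from bench import ctrl
import cv2
cv2.imwrite("pics/w10.png",ctrl.camera("wrist")["image"][:,:,::-1])
E
```

```text
t 17.93 pos [0.4686 0.2766 0.1679] psi 94.59 turn [ 0.001 -0.007  0.002] rows 12.0 shift cm [-46.68   2.79   5.83] w 0.051 F [0.6 0.3 0.7] q6 [ 0.45 -1.21]
```

View pics/w10.png

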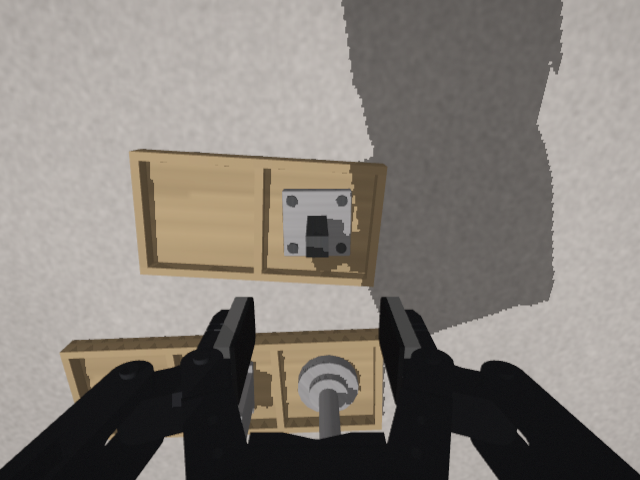

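The plate is centred in the far compartment at about (317,222). Next is the pulley.

Call:
carry_out:
  moves:
    - [[-3.8,0.2,0.5,0,-0.007,0,0.1],[-3.8,0.2,0.5,0,0,0,0.1],[-3.8,0.2,0.5,0,0,0,0.1],[-3.8,0.2,0.5,0,0,0,0.1],[-3.8,0.2,0.5,0,0,0,0.1],[-3.8,0.2,0.5,0,0,0,0.1],[-3.8,0.2,0.5,0,0,0,0.1],[-3.8,0.2,0.5,0,0,0,0.1],[-3.8,0.2,0.5,0,0,0,0.1],[-3.8,0.2,0.5,0,0,0,0.1],[-3.8,0.2,0.4,0,0,0,0.1],[-3.8,0,0,0,0,0,0.1]]

```text
t: 18.98
tool_pos: [0.4476, -0.1957, 0.1312]
orientation: [-1.149, -1.276, 1.281]
contact_force: [0.9, 0.1, -0.5]
grip_width: 0.0771
```

```bash
python3 go.py 0.4512 -0.1935 0.12 90
```

```text
t 18.98 pos [ 0.4476 -0.1957  0.1312] psi 95.59 turn [-0.011  0.098  0.007] rows 1.0 shift cm [ 0.22  1.12 -0.36] w 0.0771 F [ 0.9  0.1 -0.5] q6 [-0.51 -2.18]
```

Call:
carry_out:
  moves:
    - [[0.3,0.5,-0.2,-0.01,0,0.006,0.1],[0,0,0,0,0,0,0.1],[0,0,0,0,0,0,0.1]]

```text
t: 19.23
tool_pos: [0.4481, -0.1994, 0.1232]
orientation: [-1.163, -1.274, 1.275]
contact_force: [-0.0, -0.4, -0.5]
grip_width: 0.0769
```

```bash
python3 go.py 0.4512 -0.1935 0.10 95
```

```text
t 19.23 pos [ 0.4481 -0.1994  0.1232] psi 95.14 turn [-0.002  0.002  0.001] rows 1.0 shift cm [ 0.57  2.32 -0.36] w 0.0769 F [-0.  -0.4 -0.5] q6 [-0.51 -2.17]
```

Call:
carry_out:
  moves:
    - [[0.6,1.2,-0.4,0,0,0,0.1],[0,0.8,0,0,0,0,0.1],[0,0,0,0,0,0,0.1],[0,0,0,0,0,0,0.1]]

```text
t: 19.57
tool_pos: [0.4508, -0.1902, 0.1014]
orientation: [-1.157, -1.275, 1.278]
contact_force: [0.5, -0.6, 0.6]
grip_width: 0.0767
```

```bash
python3 go.py 0.4512 -0.1935 0.044 95;python3 - <<'E'
from bench import ctrl
import cv2
cv2.imwrite("pics/w11.png",ctrl.camera("wrist")["image"][:,:,::-1])
E
```

```text
t 19.57 pos [ 0.4508 -0.1902  0.1014] psi 95.34 turn [-0.005  0.006  0.003] rows 2.0 shift cm [-0.33  5.74 -0.01] w 0.0767 F [ 0.5 -0.6  0.6] q6 [-0.49 -2.16]
```

View pics/w11.png

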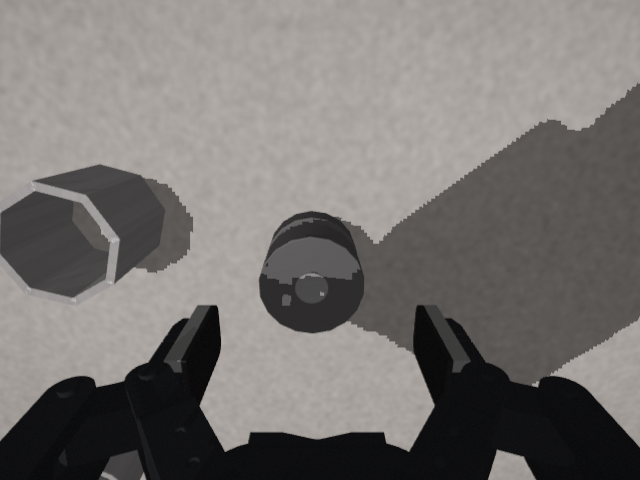

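The pulley, with its top centre at (312,288), lies between the jaws, about 3 mm left of their centre as measured.

Call:
carry_out:
  moves:
    - [[-0.3,1.8,0,0,0,0,0.1],[-0.1,1.8,0,0,0,0,0.1],[-0.1,1.4,0,0,0,0,0.1],[0,0.4,0,0,0,0,0.1],[0,0,0,0,0,0,0.1]]

```text
t: 20.03
tool_pos: [0.4527, -0.195, 0.0485]
orientation: [-1.161, -1.279, 1.28]
contact_force: [-0.6, 0.3, -0.7]
grip_width: 0.0768
```

```bash
python3 go.py 0.4512 -0.1935 0.044 95
```

```text
t 20.03 pos [ 0.4527 -0.195   0.0485] psi 95.51 turn [-0.001  0.009  0.001] rows 1.0 shift cm [0.16 0.45 0.14] w 0.0768 F [-0.6  0.3 -0.7] q6 [-0.5  -2.17]
```

Call:
carry_out:
  moves:
    - [[0.1,0.5,0.1,0,0,0,0.1],[0,0,0,0,0,0,0.3],[0,0,0,0,0,0,0.6],[0,0,0,0,0,0,1],[0,0,0,0,0,0,1],[0,0,0,0,0,0,1],[0,0,0,0,0,0,1]]
  newtons: 50

```text
t: 20.62
tool_pos: [0.4528, -0.1942, 0.0466]
orientation: [-1.165, -1.281, 1.28]
contact_force: [0.3, -0.5, -1.8]
grip_width: 0.0507
```

```bash
python3 go.py 0.4701 0.1903 0.16 95
```

```text
t 20.62 pos [ 0.4528 -0.1942  0.0466] psi 95.55 turn [ 0.002  0.01  -0.001] rows 10.0 shift cm [ 38.16 -11.34  -5.08] w 0.0507 F [ 0.3 -0.5 -1.8] q6 [-0.5  -2.17]
```

Call:
carry_out:
  moves:
    - [[0,-2.5,0,0,0,0,1],[0,-3.5,0,0,0,0,1],[1.5,-3,-0.2,0,0,0,1],[3.6,-1,-0.6,0,0,0,1],[3.7,0,-0.5,0,0,0,1],[3.7,0,-0.5,0,0,0,1],[3.7,0,-0.5,0,0,0,1],[3.7,0,-0.5,0,0,0,1],[3.7,0,-0.5,0,0,0,1],[3.7,0,-0.5,0,0,0,1],[3.7,0,-0.5,0,0,0,1],[3,0,-0.5,0,0,0,1]]

```text
t: 21.62
tool_pos: [0.4686, 0.1587, 0.1533]
orientation: [-1.174, -1.278, 1.27]
contact_force: [0.6, -1.3, -0.5]
grip_width: 0.0506
```

```bash
python3 go.py 0.4701 0.1903 0.14 95
```

```text
t 21.62 pos [0.4686 0.1587 0.1533] psi 94.98 turn [ 0.008 -0.    -0.002] rows 1.0 shift cm [ 3.13  1.33 -0.43] w 0.0506 F [ 0.6 -1.3 -0.5] q6 [ 0.23 -1.42]
```

Call:
carry_out:
  moves:
    - [[2,0.5,-0.2,0.006,0,0,1],[0.8,1,-0.1,0,0,0,1],[0,2,0,0,0,0,1],[0,1.5,0,0,0,0,1],[0,0,0,0,0,0,1],[0,0,0,0,0,0,1]]

```text
t: 22.12
tool_pos: [0.4687, 0.1937, 0.101]
orientation: [-1.167, -1.281, 1.277]
contact_force: [0.6, 0.0, -0.4]
grip_width: 0.0507
```

```bash
python3 go.py 0.4701 0.1903 0.053 95;python3 - <<'E'
from bench import ctrl
import cv2
cv2.imwrite("pics/w12.png",ctrl.camera("wrist")["image"][:,:,::-1])
E
```

```text
t 22.12 pos [0.4687 0.1937 0.101 ] psi 95.41 turn [ 0.004  0.007 -0.001] rows 2.0 shift cm [-0.35  4.8  -0.11] w 0.0507 F [ 0.6  0.  -0.4] q6 [ 0.3  -1.36]
```

View pics/w12.png

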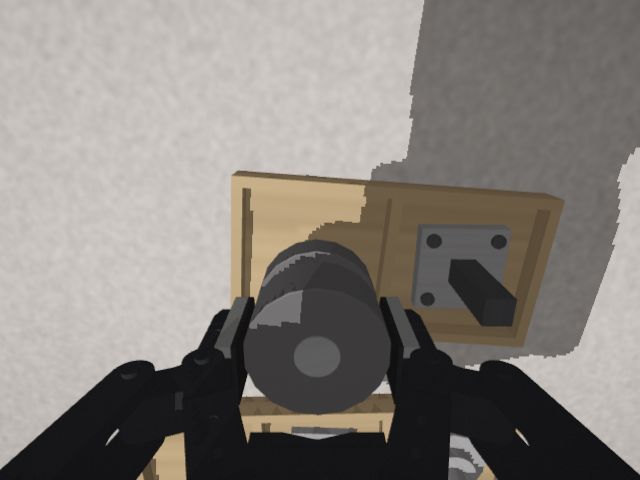

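The pulley is over the left compartment at (317,300), between the wall at column 245 and the divider at 388. I'll lower it.

Call:
carry_out:
  moves:
    - [[-0.3,1.5,-0.1,0,0,0,1],[0,1.5,0,0,0,0,1],[0,1,0,0,0,0,1],[0,0.4,0,0,0,0,1],[0,0,0,0,0,0,1]]

```text
t: 22.58
tool_pos: [0.4727, 0.1891, 0.0593]
orientation: [-1.172, -1.284, 1.271]
contact_force: [-0.0, -0.4, -1.2]
grip_width: 0.0503
```

```bash
python3 go.py 0.4701 0.1903 0.053 95
```

```text
t 22.58 pos [0.4727 0.1891 0.0593] psi 95.24 turn [ 0.01   0.004 -0.   ] rows 1.0 shift cm [0.14 0.63 0.24] w 0.0503 F [-0.  -0.4 -1.2] q6 [ 0.29 -1.37]
```

Call:
carry_out:
  moves:
    - [[0.1,0.5,0.2,0.008,0,0,1],[0,0.3,0,0,0,0,1],[0,0,0,0,0,0,1]]

```text
t: 22.83
tool_pos: [0.4713, 0.19, 0.0522]
orientation: [-1.167, -1.278, 1.274]
contact_force: [-0.7, 0.4, -1.8]
grip_width: 0.0504
```

```bash
python3 go.py 0.4701 0.1903 0.053 95
```

```text
t 22.83 pos [0.4713 0.19   0.0522] psi 95.21 turn [0.003 0.004 0.   ] rows 1.0 shift cm [ 0.04 -0.08  0.11] w 0.0504 F [-0.7  0.4 -1.8] q6 [ 0.29 -1.37]
```

Call:
carry_out:
  moves:
    - [[0,0.1,0,0,0,0,1],[0,0,0,0,0,0,0.35],[0,0,0,0,0,0,0.22],[0,0,0,0,0,0,0.22],[0,0,0,0,0,0,0.22],[0,0,0,0,0,0,0.22],[0,-2,0,0,0,0,0.22],[0,-3,0,0,0,0,0.22],[0,-3,0,0,0,0,0.22],[0,-3,0,0,0,0,0.22],[0,0,0,0,0,0,0.22]]

```text
t: 23.75
tool_pos: [0.4707, 0.19, 0.1659]
orientation: [-1.166, -1.277, 1.275]
contact_force: [0.1, 0.2, 1.6]
grip_width: 0.0668
```

```bash
python3 go.py 0.4395 -0.3115 0.14 80;python3 - <<'E'
from bench import ctrl
import cv2
cv2.imwrite("pics/w13.png",ctrl.camera("wrist")["image"][:,:,::-1])
E
```

```text
t 23.75 pos [0.4707 0.19   0.1659] psi 95.23 turn [0.001 0.266 0.   ] rows 13.0 shift cm [-49.93   2.59  -5.64] w 0.0668 F [0.1 0.2 1.6] q6 [ 0.29 -1.37]
```

View pics/w13.png

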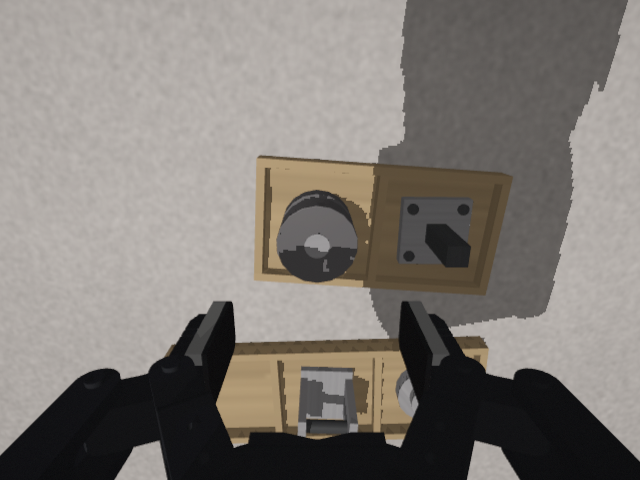

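The pulley stands in its compartment at about (317,235). Now the octagonal sleeve.

Call:
carry_out:
  moves:
    - [[0,0,0,0,0.089,0,0.05],[0,0,0,0,0.089,0,0.05],[0,0,0,0,0.089,0,0.05],[-3.8,0.1,-0.4,0,0,0,0.05],[-3.8,0.1,-0.4,0,0,0,0.05],[-3.8,0.1,-0.4,0,0,0,0.05],[-3.8,0.1,-0.4,0,0,0,0.05],[-3.8,0.1,-0.4,0,0,0,0.05],[-3.8,0.1,-0.4,0,0,0,0.05],[-3.8,0.1,-0.4,0,0,0,0.05],[-3.8,0.1,-0.4,0,0,0,0.05],[-3.8,0.1,-0.4,0,0,0,0.05]]

```text
t: 24.8
tool_pos: [0.4357, -0.1607, 0.1455]
orientation: [-1.282, -1.069, 1.079]
contact_force: [1.4, 0.5, 0.6]
grip_width: 0.0812
```

```bash
python3 go.py 0.4395 -0.3115 0.13 80
```

```text
t 24.8 pos [ 0.4357 -0.1607  0.1455] psi 79.65 turn [-0.009 -0.006  0.   ] rows 4.0 shift cm [-14.78   1.55  -2.99] w 0.0812 F [1.4 0.5 0.6] q6 [-0.45 -1.84]
```

Call:
carry_out:
  moves:
    - [[-3.5,0,-0.8,-0.008,0,0,0.05],[-3.5,0,-0.8,0,0,0,0.05],[-3.4,0,-0.7,0,0,0,0.05],[-2,0,-0.4,0,0,0,0.05],[0,0,0,0,0,0,0.05],[0,0,0,0,0,0,0.05]]

```text
t: 25.3
tool_pos: [0.4348, -0.2997, 0.1388]
orientation: [-1.286, -1.066, 1.07]
contact_force: [0.2, 0.4, 0.5]
grip_width: 0.0813
```

```bash
python3 go.py 0.4395 -0.3115 0.10 80
```

```text
t 25.3 pos [ 0.4348 -0.2997  0.1388] psi 79.2 turn [-0.007 -0.014  0.002] rows 1.0 shift cm [-1.08  3.88 -0.67] w 0.0813 F [0.2 0.4 0.5] q6 [-0.69 -2.07]
```

Call:
carry_out:
  moves:
    - [[-1.1,1,-0.6,-0.005,-0.012,0,0.05],[0,1.5,0,0,0,0,0.05],[0,1,0,0,0,0,0.05],[0,0,0,0,0,0,0.05],[0,0,0,0,0,0,0.05]]

```text
t: 25.72
tool_pos: [0.4379, -0.307, 0.1]
orientation: [-1.278, -1.079, 1.079]
contact_force: [0.5, -0.4, -0.9]
grip_width: 0.0809
```

```bash
python3 go.py 0.4395 -0.3115 0.046 80;python3 - <<'E'
from bench import ctrl
import cv2
cv2.imwrite("pics/w14.png",ctrl.camera("wrist")["image"][:,:,::-1])
E
```

```text
t 25.72 pos [ 0.4379 -0.307   0.1   ] psi 80.05 turn [-0.006  0.001  0.005] rows 2.0 shift cm [-0.42  5.4  -0.24] w 0.0809 F [ 0.5 -0.4 -0.9] q6 [-0.7 -2.1]
```

View pics/w14.png

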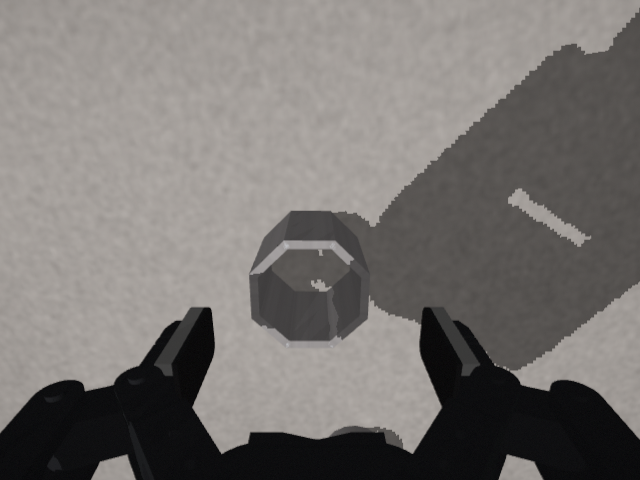

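The octagon's flats are square to the jaws. Its centre at column 310 agrees with the 4 mm still to go.

Call:
carry_out:
  moves:
    - [[-0.4,1.5,-0.2,-0.004,0,0,0.05],[-0.1,1.8,0,0,0,0,0.05],[-0.1,1.3,0,0,0,0,0.05],[0,0.5,0,0,0,0,0.05],[0,0,0,0,0,0,0.05]]

```text
t: 26.18
tool_pos: [0.4408, -0.312, 0.0509]
orientation: [-1.286, -1.086, 1.079]
contact_force: [0.2, 0.2, -0.1]
grip_width: 0.0807
```

```bash
python3 go.py 0.4395 -0.3115 0.046 80
```

```text
t 26.18 pos [ 0.4408 -0.312   0.0509] psi 80.21 turn [0.003 0.004 0.003] rows 1.0 shift cm [0.02 0.49 0.14] w 0.0807 F [ 0.2  0.2 -0.1] q6 [-0.7  -2.11]
```

Call:
carry_out:
  moves:
    - [[0,0.5,0.1,0,0,0,0.1],[0,0,0,0,0,0,0.3],[0,0,0,0,0,0,0.6],[0,0,0,0,0,0,1],[0,0,0,0,0,0,1],[0,0,0,0,0,0,1],[0,0,0,0,0,0,1]]
  newtons: 45

```text
t: 26.77
tool_pos: [0.441, -0.3119, 0.0491]
orientation: [-1.289, -1.088, 1.08]
contact_force: [-0.0, 0.7, -2.1]
grip_width: 0.0554
```

```bash
python3 go.py 0.6319 0.1267 0.16 95
```

```text
t 26.77 pos [ 0.441  -0.3119  0.0491] psi 80.25 turn [ 0.006 -0.257  0.   ] rows 12.0 shift cm [ 42.03 -11.09 -22.84] w 0.0554 F [-0.   0.7 -2.1] q6 [-0.7  -2.11]
```

Call:
carry_out:
  moves:
    - [[0,-2.5,0,0,0,0,1],[0,-3.5,0,0,-0.086,0,1],[0,-3,0,0,-0.086,0,1],[0,-1.5,0,0,-0.086,0,1],[3.4,0,-1.8,0,0,0,1],[3.5,0,-1.9,0,0,0,1],[3.5,0,-1.9,0,0,0,1],[3.5,0,-1.9,0,0,0,1],[3.5,0,-1.9,0,0,0,1],[3.5,0,-1.9,0,0,0,1],[3.5,0,-1.9,0,0,0,1],[3.5,0,-1.9,0,0,0,1]]

```text
t: 27.77
tool_pos: [0.565, -0.0136, 0.1611]
orientation: [-1.172, -1.281, 1.273]
contact_force: [0.8, -1.5, -2.5]
grip_width: 0.0553
```

```bash
python3 go.py 0.6319 0.1267 0.14 95
```

```text
t 27.77 pos [ 0.565  -0.0136  0.1611] psi 95.22 turn [ 0.008  0.004 -0.002] rows 4.0 shift cm [13.39  2.11 -7.89] w 0.0553 F [ 0.8 -1.5 -2.5] q6 [-0.11 -1.77]
```

Call:
carry_out:
  moves:
    - [[3.4,0.5,-2,0.006,0,0,1],[3.4,0.5,-2,0,0,0,1],[3.2,0.5,-1.9,0,0,0,1],[1,0.3,-0.7,0,0,0,1],[0,0,0,0,0,0,1],[0,0,0,0,0,0,1]]

```text
t: 28.27
tool_pos: [0.6232, 0.1158, 0.142]
orientation: [-1.164, -1.283, 1.281]
contact_force: [0.6, 0.2, -1.9]
grip_width: 0.0554
```

```bash
python3 go.py 0.6319 0.1267 0.10 95
```

```text
t 28.27 pos [0.6232 0.1158 0.142 ] psi 95.65 turn [ 0.003  0.011 -0.002] rows 2.0 shift cm [ 1.01  4.2  -0.96] w 0.0554 F [ 0.6  0.2 -1.9] q6 [ 0.11 -1.56]
```

Call:
carry_out:
  moves:
    - [[1,1.2,-0.9,0,0.01,0,1],[0,1.5,0,0,0,0,1],[0,1,0,0,0,0,1],[0,0,0,0,0,0,1],[0,0,0,0,0,0,1]]

```text
t: 28.68
tool_pos: [0.6303, 0.1213, 0.1048]
orientation: [-1.172, -1.271, 1.272]
contact_force: [0.0, 0.1, -1.3]
grip_width: 0.0552
```

```bash
python3 go.py 0.6319 0.1267 0.055 95;python3 - <<'E'
from bench import ctrl
import cv2
cv2.imwrite("pics/w15.png",ctrl.camera("wrist")["image"][:,:,::-1])
E
```

```text
t 28.68 pos [0.6303 0.1213 0.1048] psi 94.81 turn [ 0.002 -0.003 -0.002] rows 2.0 shift cm [ 0.52  4.98 -0.2 ] w 0.0552 F [ 0.   0.1 -1.3] q6 [ 0.12 -1.53]
```

View pics/w15.png

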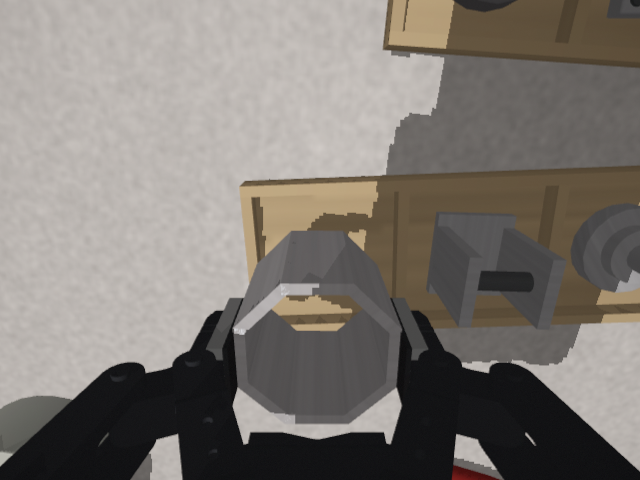

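The sleeve hangs over the last free compartment, about 5 mm short along the row, and clears the fork. I'll correct that and lower it.

Call:
carry_out:
  moves:
    - [[0.5,1.2,-0.2,0,0,0,1],[0.1,1.5,0,0,0,0,1],[0.1,1,0,0,0,0,1],[0,0.5,0,0,0,0,1],[0,0,0,0,0,0,1]]

```text
t: 29.15
tool_pos: [0.6331, 0.1279, 0.0624]
orientation: [-1.175, -1.273, 1.268]
contact_force: [0.6, 0.7, -1.7]
grip_width: 0.0556
```

```bash
python3 go.py 0.6319 0.1267 0.055 95
```

```text
t 29.15 pos [0.6331 0.1279 0.0624] psi 94.69 turn [ 0.006 -0.005 -0.002] rows 1.0 shift cm [-0.11  0.74  0.13] w 0.0556 F [ 0.6  0.7 -1.7] q6 [ 0.13 -1.52]
```

Call:
carry_out:
  moves:
    - [[-0.1,0.5,0.1,0.006,0,0,1],[0,0.3,0,0,0,0,1],[0,0,0,0,0,0,1]]

```text
t: 29.4
tool_pos: [0.6325, 0.1268, 0.0542]
orientation: [-1.171, -1.268, 1.271]
contact_force: [-0.6, 0.5, -0.9]
grip_width: 0.0555
```

```bash
python3 go.py 0.6319 0.1267 0.055 95
```

```text
t 29.4 pos [0.6325 0.1268 0.0542] psi 94.7 turn [-0.    -0.005 -0.002] rows 1.0 shift cm [-0.   -0.08  0.06] w 0.0555 F [-0.6  0.5 -0.9] q6 [ 0.13 -1.52]
```

Call:
carry_out:
  moves:
    - [[0,0.1,0,0,0,0,1],[0,0,0,0,0,0,0.3],[0,0,0,0,0,0,0.18],[0,0,0,0,0,0,0.18],[0,0,0,0,0,0,0.18],[0,0,0,0,0,0,0.18],[0,-2,0,0,0,0,0.18],[0,-3,0,0,0,0,0.18],[0,-3,0,0,0,0,0.18],[0,-3,0,0,0,0,0.18],[0,-2,0,0,0,0,0.18],[0,0,0,0,0,0,0.18]]

```text
t: 30.4
tool_pos: [0.6326, 0.127, 0.19]
orientation: [-1.171, -1.269, 1.271]
contact_force: [0.8, -0.3, 0.4]
grip_width: 0.0702
```

Call:
carry_out:
  moves:
    - [[-3.5,-2,0,0,0,0,0.18],[-3.5,-2,0,0,0,0,0.18],[-3.5,-2,0,0,0,0,0.18],[-3.5,-2,0,0,0,0,0.18],[-3.5,0,0,0,0,0,0.18],[-3.5,0,0,0,0,0,0.18],[-3.5,0,0,0,0,0,0.18],[-2,0,0,0,0,0,0.18],[0,0,0,0,0,0,0.18],[0,0,0,0,0,0,0.18]]

```text
t: 31.23
tool_pos: [0.6538, -0.1472, 0.2692]
orientation: [-1.169, -1.269, 1.274]
contact_force: [-0.3, 1.0, 0.1]
grip_width: 0.0699
```

```bash
python3 - <<'E'
from bench import ctrl
from h import *
for n in ["scene","side"]:
    c=ctrl.camera(n); cv2.imwrite(f"pics/{n}_end.png",c["image"][:,:,::-1]); W,m=cloud(c)
    for nm,(tx,ty,a,ys) in {"three":(.6213,.2120,7.1,[-.086,0,.086]),"two":(.4690,.2333,1.5,[-.043,.043])}.items():
        a=np.radians(a); dx=W[...,0]-tx; dy=W[...,1]-ty
        lx=np.cos(a)*dx+np.sin(a)*dy; ly=-np.sin(a)*dx+np.cos(a)*dy
        o=m&(abs(lx)<.06)&(abs(ly)<.15)&(W[...,2]<.12)
        r=cv2.minAreaRect((W[o&(W[...,2]>.012)&(W[...,2]<.024)][:,:2]*1000).astype(np.float32)); print(n,nm,"rect",np.round(r[0],1),np.round(r[1],1),round(r[2],1))
        for y in ys:
            q=o&(abs(ly-y)<.036)&(abs(lx)<.036)&(W[...,2]>.028); z=W[...,2][q]; t=q&(W[...,2]>np.percentile(z,98)-.006)
            print("  comp",y,"ztop",round(np.percentile(z,98),4),"local mid",np.round([(lx[t].min()+lx[t].max())/2,(ly[t].min()+ly[t].max())/2-y],4),"ext",np.round([np.ptp(lx[t]),np.ptp(ly[t])],3))
    q=m&(abs(W[...,0]-.593)<.05)&(abs(W[...,1]+.308)<.05)&(W[...,2]>.048)&(W[...,2]<.1); p=W[q]; print("  sleeve",(p.min(0)+p.max(0))/2)
E
python3 go.py 0.6 0 0.2 95
```

```text
scene three rect [621.7 210.7] [ 95.  269.3] 7.3
  comp -0.086 ztop 0.0616 local mid [-0.0009 -0.0023] ext [0.058 0.059]
  comp 0 ztop 0.0618 local mid [ 0.002  -0.0024] ext [0.038 0.048]
  comp 0.086 ztop 0.0845 local mid [ 0.001  -0.0017] ext [0.015 0.019]
scene two rect [469.7 232.4] [ 97.9 182.4] 1.5
  comp -0.043 ztop 0.0578 local mid [ 0.0017 -0.0025] ext [0.053 0.052]
  comp 0.043 ztop 0.0642 local mid [ 0.0013 -0.0018] ext [0.016 0.017]
  sleeve [ 0.59284361 -0.30853162  0.05245198]
side three rect [621.4 212.3] [ 94.7 268. ] 7.1
  comp -0.086 ztop 0.0634 local mid [-0.0014 -0.0003] ext [0.058 0.061]
  comp 0 ztop 0.0632 local mid [ 0.0025 -0.001 ] ext [0.04 0.05]
  comp 0.086 ztop 0.0858 local mid [0.0005 0.0006] ext [0.016 0.018]
side two rect [469.1 233.6] [ 92.7 183.9] 1.1
  comp -0.043 ztop 0.0595 local mid [ 0.0006 -0.0008] ext [0.051 0.054]
  comp 0.043 ztop 0.0656 local mid [-0.0004  0.0019] ext [0.014 0.02 ]
  sleeve [ 0.59183703 -0.30746208  0.05366895]
t 31.33 pos [ 0.6539 -0.146   0.2694] psi 94.95 turn [-0.001 -0.001 -0.003] rows 5.0 shift cm [15.02  6.94  4.09] w 0.0698 F [ 0.4  0.2 -0.2] q6 [-0.29 -1.94]
```

View pics/scene_end.png

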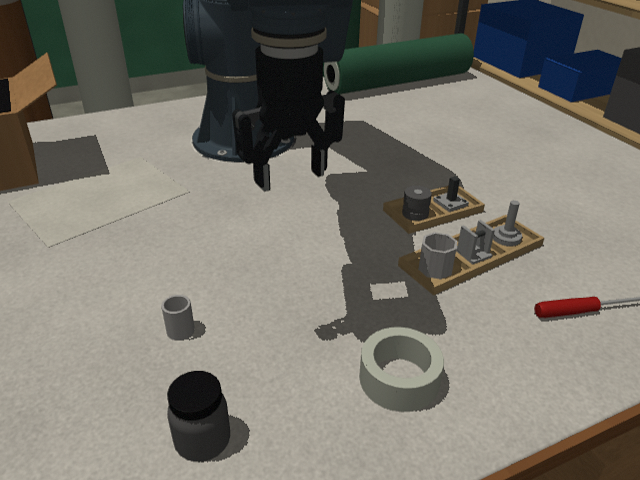

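View pics/side_end.png

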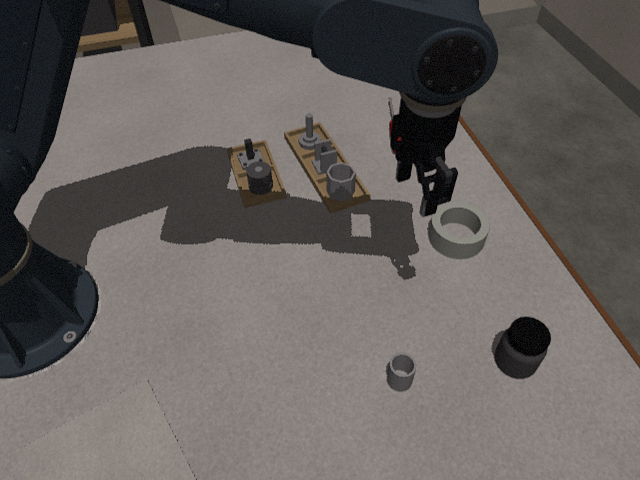

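Both views show all five parts upright in their compartments. They sit within 3 mm of the centres, with tops at the heights expected for parts on the 6 mm floor. The round sleeve at (178,318) in the scene view is unmoved, and the gripper is clear.

```bash
python3 -c "
from bench import ctrl
print(ctrl.job_done())"
```

```text
the job is handed in; nothing more can be done
None
```

Both kits are made up and the job is handed in at about 31 s. The hand-in reports no verdict, so what follows rests on my own last check.

- **Three-compartment tray:** it holds the round end cap, the fork bracket and the octagonal sleeve, one per compartment.
- **Two-compartment tray:** it holds the spindle plate and the pulley.
- **Position:** the final depth check from both fixed cameras put every part within about 3 mm of its compartment centre, against the 22 mm allowed.
- **Height:** the part tops read 0–3 mm above their expected heights. The same cameras read parts standing on the bench 2–5 mm high, so I take them to be on the tray floors.
- **Agreement between cameras:** the scene and side cameras disagreed by 1–4 mm on part positions, within or close to the calibration tolerance.
- **Round sleeve and trays:** the round sleeve is within about 1 mm of its start, and the trays did not shift measurably.
- **Forces and clearance:** the wrist force read at most about 4 N at the end of each move. The gripper was open and clear of everything at hand-in.

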